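Show the charger's pins to the webcam

ROBOT

A 6-joint arm with a two-finger parallel gripper is mounted at the origin on the work surface. World frame = base frame: x ahead of the robot, y to its left, z up, the work surface at z = 0. Lengths are in m, angles in rad, forces in N, time in s.
With the tool pointing down it reaches from about 0.275 to 0.725 m from the base axis. Payload 15.9 kg.
Tool frame: the origin (TCP) lies on the mounting face of the last link; the fingertips stand 173 mm ahead of it and the grasp point (between the pads) lies 155 mm ahead of it; z points along the fingers, y is the direction in which the jaws open and shut (so a half turn about z gives the same grasp; the last joint's range is limited). The gripper opens to 85 mm and grips with 20 to 120 N. Pads are 22 mm wide; open, the fingers measure 114 mm over their backs; the gripper's body (76 mm by 85 mm) begins 54 mm behind the grasp point. The pads swing forward as they close: fully open they stand 13 mm farther back than shut.
Start: joints at [-1.323, 0.213, -0.034, 1.323, 0, 1.571], TCP at [0.123, -0.485, 0.405] pointing down, gripper open.
Joint ranges: [-2.98, 2.98], [-0.74, 1.72], [-1.14, 1.35], [-2.1, 2.04], [-1.57, 1.44], [-3.14, 3.14]. Speed limits (rad/s): [1.89, 1.89, 2.39, 2.57, 3.14, 3.14].

INTERFACE

Orientations are given as a 3x3 rotation matrix whose columns are the frame's x, y, z axes.
In Python, from cell import ctrl, optics gives the robot as it stands.
- The arm moves only by the tool apply_moves, never from a script. Its argument "targets" is a list that holds one entry, the list of rows, each a list of 5 numbers: the shift along the tool's x, y, z in m, then the turn about the tool's z in degrees, then the finger opening in m, from 0 to 0.0854. In form: [[[x, y, z, yaw, claw], ...]]. A call has exactly 8 rows; each row shifts and turns the commanded pose from where the row before left it, along the tool's axes as they then stand; what a row does not reach is not made up. A row lasts 1/8 s, in which the tool goes at most 62.5 mm and 10.7 degrees, less where a joint would pass 70% of its speed; a pose out of reach is approached as far as the arm can. A call with a gripper value outside its range is refused whole. The fingers move at their own pace and stop on an object; "newtons" is the grip in N (left out, the last holds). Time passes only in rows, so rows that do not move let the fingers close, or fill a call up. It gives the time, the measured TCP pose, the force and the opening at its end, in the units of the state.
- ctrl.get_state(): the state, without advancing time (a new reading comes with each control period).
- optics.camera(name): name is "scene" or "top" or "wrist"; returns (picture, depth): 480x640x3 uint8, red, green, blue; 480x640 float32, m along the optical axis (not along the pixel's ray), 0 where there is no reading.
- optics.camera_model(name): a dict with "mtx" (3x3 intrinsics, pixels), "rvec" (rotation vector, rad) and "tvec" (3), from world to camera coordinates, as OpenCV has them. Camera axes: x right, y down, z forward; pixel columns grow to the right and rows downward; lengths in m; the calibration is good to about 2 mm. A picture is of the moment at which its call begins: read the wrist's pose just before it. camera_model takes no time and is no camera call; for the wrist camera it gives the pose at the moment of the call.
- ctrl.finish_job(): hands the job in, once; it reports no verdict.
The state is a dict: "t": time; "joints": joint angles; "dq": joint speeds; "tau": joint torques, N m; "position": TCP position; "orientation": TCP orientation; "wrist_force": force on the tool from outside, world axes, zero at the start; "wrist_torque": the same for the moment, N m; "opening": finger opening in m.
Only numpy, scipy, OpenCV 4.12 (cv2) and the standard library are available. Lean on these libraries where they do the work, as an engineer would, in place of code of your own. Each camera call takes 0.05 s, during which the arm holds its last target. There are 200 camera calls.

TASK

Pull the desk unit's drawer well open (at least 14 cm), take out the white phone charger with the two round pins, and hold it up in the air to the webcam so that a colleague can inspect the pins: pin tips about 10 cm in front of the lens, in the middle of its view, pins pointing straight into the lens (which looks a little downward) and lying side by side in line with the camera head's width. Finish while still holding the charger there motionless in the gripper; leave the drawer open, its other contents in it, and do not shift the webcam or the other things on the desk.

Things in the scene. Friction and masses are not known exactly. Their poses are not given: they have to be found in the camera images.
- unit_drawer0 (a joint): Slide of the only drawer of the low grey-wood desk unit. 0 = shut, grows in m as the drawer comes out towards the robot, up to 0.18; starts up to 12 mm ajar, moves with about 1 N of friction (damping 4 N s/m) and stays where it is left.
- unit: Fixed low desk unit, 260 deep x 320 wide x 100 mm high, place and turn vary. Origin: centre of its underside on the desk; z up; its front (130 mm from the origin) looks along its own -x, the way the drawer slides out. Drawer: inner floor 22 mm, side walls up to 78, front panel up to 87 mm above the desk; inside 215 (x) by 278 (y) mm, starting 56 mm behind the handle's axis.
- unit_drawer0_handle (a point): Middle of the drawer's handle: a round level steel bar, 11 mm thick, 120 mm long along the unit's y, its axis 62 mm above the desk and 35 mm in front of the drawer's front panel (29 mm free behind it), held by two thin studs near its ends. Moves with the drawer; axes as unit.
- charger: The white phone charger with TWO ROUND steel pins, in the front of the drawer: left, middle or right. Block 48 (x) x 36 (y) x 34 (z) mm; origin at the centre of the block's underside, z up; x is the way the pins stick out (at first within 0.5 rad of the unit's x, away from the robot). Pins 19 mm long, 5 thick, 19 apart along y, 17 above the underside. Mass 40 to 85 g.
- pins (a point): Point midway between the tips of the charger's two pins, 43 mm ahead (x) of the charger's origin and 17 mm above its underside; axes as charger.
- lens (a point): Centre of the front of the lens of the small black webcam (head 96 mm wide, 32 mm high) on a pole. The camera looks along this point's -x, tilted 0.35 rad (20 degrees) downward; y runs along the head's width, level; z is square to both, roughly up. Height above the desk 0.19 to 0.28 m, different each time, as are place and direction.
- stand: The webcam's fixed stand: black round foot 110 mm wide and 12 mm high, steel pole 12 mm thick and 330 mm high. Origin at the centre of the foot's underside; the camera looks to the side of its -x.
- adapter: Bystander in the drawer: white travel adapter with three FLAT brass blades, block 44 x 44 x 36 mm. Origin at the centre of its underside.
- reader: Bystander in the drawer: flat white card reader, 60 x 34 x 14 mm, with one flat metal plug. Origin at the centre of its underside.
- router: Bystander: black wireless router 110 x 170 x 30 mm with two antennas up to 130 mm above its underside, standing on the rear of the desk unit. Origin at the centre of its underside.
- tumbler: Bystander: glass tumbler, 72 mm wide, 85 mm high, on the desk to the left. Origin at the centre of its underside.
- marker: Bystander: blue marker pen, 130 mm long, lying on the desk to the left. Origin under its middle.
- phone: Bystander: dark phone 150 x 72 x 9 mm lying on the desk to the right. Origin at the centre of its underside.
- strip: Bystander: black power strip 260 mm long with two plugged-in adapters, 85 mm high over all, on the desk beyond the webcam to the right. Origin at the centre of its underside.

How it is judged:
On the way, in this order (a step that is already met when the one before it is completed fails the run):
1. the drawer is pulled open at least 14 cm, with the charger still in it (value of joint unit_drawer0 above 0.14 m and height (world z) of charger below 0.06 m), for 0.2 s.
2. the charger is lifted clear of the drawer in the gripper (height (world z) of charger above 0.1 m and contact force between the fingers and charger above 1 N), for 0.2 s.
At the end, for the whole second after the job is handed in: Fingers hold the charger still, over 10 cm up, touching nothing else; pin tips 70-130 mm before the lens, within 25 mm of its axis each way, pins along the axis and side by side along the head within 0.2 rad; drawer open 13 cm or more, its other two things in it (all of step 2 and x of pins in the frame of lens between -0.13 and -0.07 m and y of pins in the frame of lens between -0.025 and 0.025 m and z of pins in the frame of lens between -0.025 and 0.025 m and x of charger in the frame of lens below -0.11 m and angle between the x axis of charger and the x axis of lens, either way round below 0.2 rad and angle between the y axis of charger and the y axis of lens, either way round below 0.2 rad and linear speed of charger below 0.02 m/s and angular speed of charger below 0.15 rad/s and contact force between charger and unit below 0.1 N and contact force between charger and stand below 0.1 N and contact force between charger and adapter below 0.1 N and contact force between charger and reader below 0.1 N and value of joint unit_drawer0 above 0.13 m and height (world z) of each of adapter, reader below 0.06 m); the arm keeps its last pose, push and grip.
It fails at once if the adapter or the card reader is lifted out of the drawer (height (world z) of any of adapter, reader above 0.08 m).
It fails at once if the webcam is shifted by more than 1 cm (distance of lens from where it was at the start of the episode above 0.01 m).
It fails at once if another thing on the desk or on the unit is shifted by more than 3 cm (distance of any of router, tumbler, marker, phone, strip from where it was at the start of the episode above 0.03 m).
It also fails if it takes over 51 s, if anything falls off the work surface, if the arm or the gripper's body presses on something with over 40 N, if the wrist force passes 120 N, or if a joint passes its speed limit or range.

## Working session

There is one attempt and no reset: what is moved stays moved. The work goes in short steps, Python scripts to look and compute and a tool call to move; the robot and the scene stay as the last step left them, time stands still between calls to the robot, and variables do not carry over. Pictures are saved under pics/ and viewed, about 8 in all and at most 12, crops included, and the job is handed in when it is done.

Besides the shell and the picture viewer there is one more tool, called after "Request:" as name([rows], argument=value, ...), one row to a line, values as JSON. apply_moves: Moves the arm, as the interface text tells. Its arguments: {"type":"object","properties":{"targets":{"type":"array"},"newtons":{"type":"number"}},"required":["targets"]}

```bash
ls; mkdir -p pics; cat > h.py <<'E'
import numpy as np, cv2
from cell import ctrl, optics
def cam(n):
    m=optics.camera_model(n); p,d=optics.camera(n)
    R=cv2.Rodrigues(np.array(m['rvec'],float))[0]; t=np.array(m['tvec'],float).ravel(); K=np.array(m['mtx'],float)
    v,u=np.mgrid[:480,:640]
    c=np.stack([(u-K[0,2])/K[0,0]*d,(v-K[1,2])/K[1,1]*d,d],-1)
    W=(c-t)@R
    W[d==0]=np.nan
    return p,d,W,(K,R,t)
def save(n,p): cv2.imwrite('pics/'+n+'.png',cv2.cvtColor(p,cv2.COLOR_RGB2BGR))
E
python3 - <<'E'
from h import *
print(ctrl.get_state())
for n in('scene','top'):
    p,d,W,m=cam(n); save(n+'0',p); np.savez(n+'0',p=p,W=W,K=m[0],R=m[1],t=m[2]); print(n,-m[1].T@m[2],m[1][2])
E
```

```text
pics
{'t': 0.0, 'joints': array([-1.32300036e+00,  2.13333790e-01, -3.50413432e-02,  1.32347702e+00,
       -1.20461704e-05,  1.57083369e+00]), 'dq': array([-0.00023536, -0.00090228, -0.00216114,  0.00131032, -0.00125706,
        0.0003194 ]), 'tau': array([-1.81081239e-03, -6.86160207e+01,  4.87119734e+01,  1.74133235e-02,
       -4.35451411e-04, -9.95722928e-06]), 'position': array([ 0.12259816, -0.4845933 ,  0.40423428]), 'orientation': array([[ 9.69464513e-01,  2.45231491e-01, -2.70637920e-04],
       [ 2.45231640e-01, -9.69463976e-01,  1.02061975e-03],
       [-1.20856113e-05, -1.05582361e-03, -9.99999443e-01]]), 'wrist_force': array([-0.31478126, -0.34586786,  0.04095725]), 'wrist_torque': array([-0.03764724, -0.03129326, -0.00046427]), 'opening': 0.08505338856847473}
scene [1.01210235 0.69849155 1.16866576] [-0.34266734 -0.54245353 -0.76702233]
top [ 0.38927061 -0.01943449  1.32890933] [ 0.1117617   0.00162771 -0.9937337 ]
```

View pics/scene0.png

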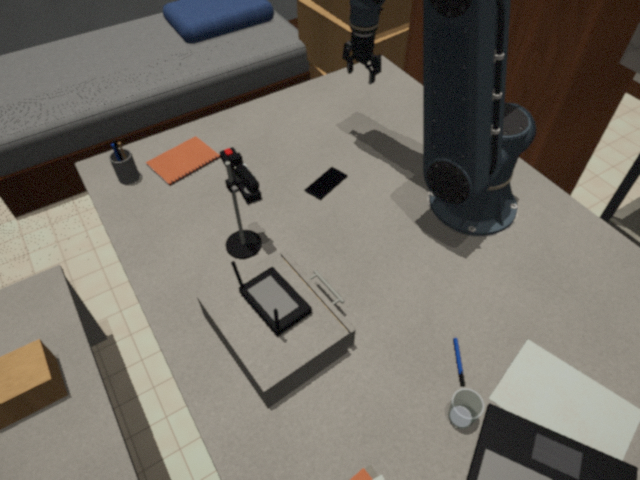

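View pics/top0.png

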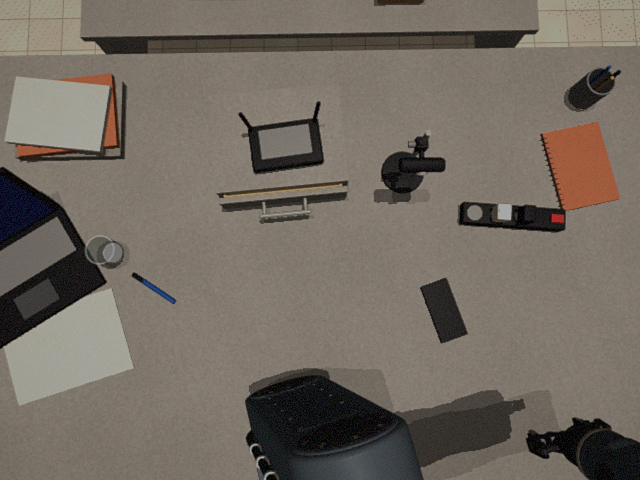

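The scene view shows the shut unit with its handle facing the robot, and the webcam to its right. In the top view the handle is at (286,210), the unit front edge around row 190, the webcam head at (422,165), the foot at (402,172), the phone at (443,310) and the strip at (510,215). The camera looks toward the robot.

```bash
python3 - <<'E'
from h import *
T=np.load('top0.npz'); W=T['W']; P=T['p'].astype(int)
S=np.load('scene0.npz'); V=S['W']
def rect(Q,name):
    r=cv2.minAreaRect(Q[:,:2].astype(np.float32)); print(name,len(Q),np.round(r[0],4),np.round(r[1],4),round(r[2],2),'z',np.round(np.nanpercentile(Q[:,2],[2,50,98]),4)); return r
sub=lambda W,x0,x1,y0,y1,z0,z1: W[(W[...,0]>x0)&(W[...,0]<x1)&(W[...,1]>y0)&(W[...,1]<y1)&(W[...,2]>z0)&(W[...,2]<z1)]
for q in[(210,286),(190,286),(150,330),(165,422),(172,395),(143,420)]: print(q,np.round(W[q],4))
for nm,A in(('top',W),('scene',V)):
    print(nm)
    c=W[210,286]
    rect(sub(A,c[0]-.1,c[0]+.4,c[1]-.3,c[1]+.3,.092,.106),'unit top')
    H=sub(A,c[0]-.03,c[0]+.06,c[1]-.09,c[1]+.09,.055,.072);rect(H,'handle')
    h=W[165,422]
    for z0,z1 in((.15,.36),(.2,.36),(.25,.36)): rect(sub(A,h[0]-.1,h[0]+.12,h[1]-.1,h[1]+.1,z0,z1),('head',z0))
    rect(sub(A,h[0]-.1,h[0]+.12,h[1]-.1,h[1]+.1,.007,.02),'foot')
p=S['p'][140:260,195:285]; save('headS',cv2.resize(p,None,fx=4,fy=4,interpolation=2))
p=T['p'][120:200,370:460]; 
a=cv2.resize(p,None,fx=4,fy=4,interpolation=2); b=cv2.resize(S['p'][140:220,200:290],None,fx=4,fy=4,interpolation=2)
save('heads',np.hstack([a,b]))
E
```

```text
(210, 286) [ 0.6179  0.0627 -0.0046]
(190, 286) [0.6536 0.0572 0.0765]
(150, 330) [ 0.7448 -0.0517  0.1018]
(165, 422) [ 0.6617 -0.2385  0.2666]
(172, 395) [ 0.7097 -0.2206  0.0121]
(143, 420) [ 0.7068 -0.2347  0.2734]
top
unit top 9446 [0.7678 0.0745] [0.272  0.3204] 4.59 z [0.0948 0.1001 0.1048]
handle 401 [0.6133 0.0613] [0.0422 0.1781] 4.73 z [0.0562 0.0658 0.0714]
('head', 0.15) 1085 [ 0.6837 -0.2416] [0.0956 0.0796] 84.94 z [0.1886 0.2674 0.3299]
('head', 0.2) 1055 [ 0.6837 -0.2416] [0.0956 0.0796] 84.94 z [0.2489 0.2676 0.3299]
('head', 0.25) 1030 [ 0.6837 -0.2416] [0.0956 0.0796] 84.94 z [0.2537 0.2677 0.3299]
foot 994 [ 0.6739 -0.2387] [0.1982 0.1932] 1.57 z [0.0074 0.0121 0.0175]
scene
unit top 8342 [0.7799 0.0055] [0.2604 0.4692] 5.4 z [0.0942 0.0987 0.1031]
handle 218 [0.6182 0.065 ] [0.0538 0.1301] 4.93 z [0.0576 0.0649 0.0704]
('head', 0.15) 756 [ 0.6838 -0.2366] [0.0959 0.0813] 87.22 z [0.1645 0.2628 0.3248]
('head', 0.2) 701 [ 0.6838 -0.2366] [0.0959 0.0813] 87.22 z [0.2126 0.2638 0.325 ]
('head', 0.25) 606 [ 0.6836 -0.2358] [0.0956 0.0807] 88.94 z [0.2509 0.2652 0.3259]
foot 683 [ 0.7108 -0.2353] [0.1249 0.109 ] 87.39 z [0.0073 0.0104 0.0155]
```

View pics/heads.png

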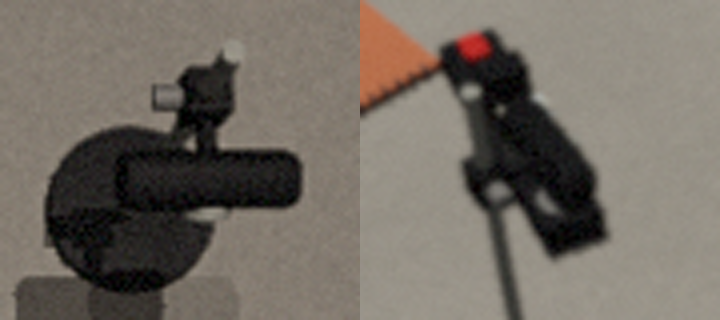

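```bash
cat >> h.py <<'E'
def plan(target,head,n,claw,pos=None,h0=None):
    """rows from present pose to TCP target, tool-y heading (deg); shift then turn in each row"""
    s=ctrl.get_state(); R=s['orientation']
    pos=s['position'] if pos is None else pos
    if h0 is None: h0=np.degrees(np.arctan2(R[1,1],R[0,1]))
    d=(np.array(target)-pos)/n; dt=(head-h0+180)%360-180; dt/=n
    for i in range(n):
        a=np.radians(h0+i*dt); y=np.array([np.cos(a),np.sin(a),0]); z=np.array([0,0,-1.]); x=np.cross(y,z)
        print([round(float(d@x),4),round(float(d@y),4),round(float(d@z),4),round(float(-dt),2),claw],end=',\n' if i%8==7 else ',')
E
python3 - <<'E'
from h import *
T=np.load('top0.npz');K,R,t=T['K'],T['R'],T['t'];p=T['p']
hsv=cv2.cvtColor(p,cv2.COLOR_RGB2HSV)
def ray(u,v,z):
    d=R.T@np.linalg.inv(K)@np.array([u,v,1]); c=-R.T@t; return c+d*(z-c[2])/d[2]
# handle bar: brightest row per column
g=cv2.cvtColor(p,cv2.COLOR_RGB2GRAY).astype(float)
pts=[]
for u in range(264,308):
    col=g[205:222,u]; pts.append(ray(u,205+col.argmax(),.0675))
    if u%8==0: print(u,205+col.argmax(),col.astype(int))
pts=np.array(pts); f=np.polyfit(pts[:,1],pts[:,0],1); print('slope deg',np.degrees(np.arctan(f[0])),f)
for u,v in((260,218),(311,214)): print(ray(u,v,.0675))
W=T['W']
# unit front edge of top: first row with z>.09 per column; right/left edges
q=[]
for u in range(235,340,3):
    r=[v for v in range(170,205) if W[v,u,2]>.085]; v=max(r); q.append(ray(u,v,.1))
q=np.array(q); f=np.polyfit(q[:,1],q[:,0],1); print('front',np.degrees(np.arctan(f[0])),f)
plan([0.60,0.06,0.40],5.5,16,.03)
E
```

```text
264 209 [137 143 148 151 155 151 146 146 134 122 153 130  96  69  64  53  45]
272 214 [ 51  55 105 124 122 125 125 124 119 140 139 106  89  75  56  53  45]
280 214 [ 39  54 127 129 128 124 127 122 130 149 116  95  75  51  57  51  53]
288 213 [ 55 116 124 125 120 125 109 126 161 125  86  72  54  47  42  57 122]
296 212 [104 123 120 118 121 101 126 161 130  93 119  67  50  46  44 105 126]
304 211 [119 106  98  89  82 114 153 134 103  64  49  51  48  54 110 132 125]
slope deg -3.7272071237484945 [-0.06514395  0.60198939]
[0.58675829 0.12209646 0.0675    ]
[ 0.59458812 -0.00297726  0.0675    ]
front -4.808233872330956 [-0.08411707  0.63727663]
[0.0373, -0.0257, 0.0003, -5.08, 0.03],[0.0394, -0.0223, 0.0003, -5.08, 0.03],[0.0412, -0.0187, 0.0003, -5.08, 0.03],[0.0427, -0.015, 0.0003, -5.08, 0.03],[0.0439, -0.0111, 0.0003, -5.08, 0.03],[0.0447, -0.0072, 0.0003, -5.08, 0.03],[0.0451, -0.0032, 0.0003, -5.08, 0.03],[0.0453, 0.0008, 0.0003, -5.08, 0.03],
[0.045, 0.0048, 0.0003, -5.08, 0.03],[0.0444, 0.0088, 0.0003, -5.08, 0.03],[0.0435, 0.0127, 0.0003, -5.08, 0.03],[0.0422, 0.0165, 0.0003, -5.08, 0.03],[0.0405, 0.0201, 0.0003, -5.08, 0.03],[0.0386, 0.0236, 0.0003, -5.08, 0.03],[0.0364, 0.027, 0.0003, -5.08, 0.03],[0.0338, 0.0301, 0.0003, -5.08, 0.03],
```

Request:
apply_moves([
  [[0.0373, -0.0257, 0, -5.05, 0.03], [0.0394, -0.0223, 0, -5.05, 0.03], [0.0412, -0.0187, 0, -5.05, 0.03], [0.0427, -0.015, 0, -5.05, 0.03], [0.0439, -0.0111, 0, -5.05, 0.03], [0.0447, -0.0072, 0, -5.05, 0.03], [0.0451, -0.0032, 0, -5.05, 0.03], [0.0453, 0.0008, 0, -5.05, 0.03]],
])

```text
t: 1.1
position: [0.3626, -0.2115, 0.4046]
orientation: [[0.577, 0.817, -0.0], [0.817, -0.577, 0.0], [-0.0, -0.0, -1.0]]
wrist_force: [1.2, -1.5, -0.6]
opening: 0.0296
```

Request:
apply_moves([
  [[0.045, 0.0048, 0, -5.05, 0.03], [0.0444, 0.0088, 0, -5.05, 0.03], [0.0435, 0.0127, 0, -5.05, 0.03], [0.0422, 0.0165, 0, -5.05, 0.03], [0.0405, 0.0201, 0, -5.05, 0.03], [0.0386, 0.0236, 0, -5.05, 0.03], [0.0364, 0.027, 0, -5.05, 0.03], [0.0338, 0.03, 0, -5.05, 0.03]],
])

```text
t: 2.1
position: [0.603, 0.0593, 0.4043]
orientation: [[-0.09, 0.996, -0.001], [0.996, 0.09, -0.0], [-0.0, -0.001, -1.0]]
wrist_force: [0.0, 0.1, 0.3]
opening: 0.0302
```

```bash
python3 - <<'E'
from h import *
p,d,W,m=cam('wrist'); save('w1',p); np.savez('w1',p=p,W=W,K=m[0],R=m[1],t=m[2])
s=ctrl.get_state(); print(s['position'],s['joints'],s['opening'],np.degrees(np.arctan2(s['orientation'][1,1],s['orientation'][0,1])))
print('cam',-m[1].T@m[2],m[1],m[0])
E
```

```text
[0.60527654 0.06264562 0.40322866] [1.02839022e-01 4.47109376e-01 2.88519822e-01 1.41281714e+00
 1.25357584e-03 1.57651843e+00] 0.029592136496043236 5.564389913520916
cam [0.59751851 0.13337702 0.37340937] [[ 9.95975558e-01  8.96250229e-02 -2.06209705e-04]
 [ 8.58949862e-02 -9.53862870e-01  2.87693718e-01]
 [ 2.55878603e-02 -2.86553624e-01 -9.57722445e-01]] [[353.65320875   0.         323.1870022 ]
 [  0.         353.65320875 242.56719289]
 [  0.           0.           1.        ]]
```

View pics/w1.png

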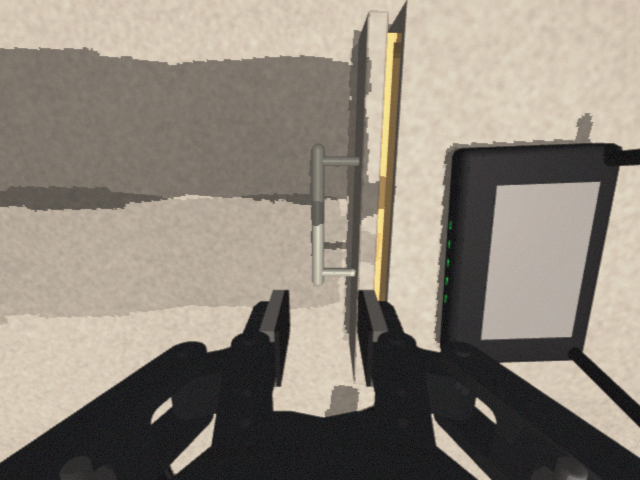

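The wrist view shows the handle bar from (318,146) to (318,284), the front panel at columns 360-385 and the drawer slightly ajar.

```bash
cat >> h.py <<'E'
def ray(m,u,v,z):
    K,R,t=m; d=R.T@np.linalg.inv(K)@np.array([u,v,1.]); c=-R.T@t; return c+d*(z-c[2])/d[2]
def load(n):
    T=np.load(n+'.npz'); return T['p'],T['W'],(T['K'],T['R'],T['t'])
E
python3 - <<'E'
from h import *
p,W,m=load('w1')
for v in(150,170,190,215,240,260,278): print(v,W[v,315:323,2].round(3), np.round(W[v,318],4))
a,b=ray(m,318,145,.064),ray(m,318,285,.064); c=(a+b)/2; print(a,b,c,np.linalg.norm(a-b),np.degrees(np.arctan2(-(a-b)[0],(a-b)[1])))
plan([c[0],c[1],.219],5.3,8,.03)
E
```

```text
150 [0.066 0.066 0.067 0.067 0.068 0.066 0.066 0.066] [0.5941 0.1221 0.0674]
170 [0.066 0.067 0.068 0.068 0.065 0.067 0.066 0.066] [0.5955 0.1057 0.0678]
190 [0.067 0.067 0.067 0.068 0.067 0.067 0.068 0.065] [0.597  0.0889 0.0685]
215 [0.066 0.067 0.067 0.068 0.067 0.067 0.067 0.065] [0.5989 0.0668 0.0679]
240 [0.067 0.067 0.066 0.067 0.068 0.066 0.067 0.065] [0.6008 0.0436 0.0665]
260 [0.066 0.067 0.068 0.066 0.068 0.067 0.068 0.065] [0.6025 0.0241 0.0656]
278 [0.067 0.067 0.068 0.067 0.069 0.068 0.067 0.066] [0.604  0.007  0.0673]
[0.59372445 0.1260041  0.064     ] [ 0.60465249 -0.00145882  0.064     ] [0.59918847 0.06227264 0.064     ] 0.12793051322370688 4.900272026953987
[0.0, -0.0008, 0.023, 0.03, 0.03],[0.0, -0.0008, 0.023, 0.03, 0.03],[0.0, -0.0008, 0.023, 0.03, 0.03],[0.0, -0.0008, 0.023, 0.03, 0.03],[0.0, -0.0008, 0.023, 0.03, 0.03],[0.0, -0.0008, 0.023, 0.03, 0.03],[0.0, -0.0008, 0.023, 0.03, 0.03],[0.0, -0.0008, 0.023, 0.03, 0.03],
```

Request:
apply_moves([
  [[0, -0.003, 0.01, 0.6, 0.03], [0, -0.003, 0.03, 0, 0.03], [0, 0, 0.04, 0, 0.03], [0, 0, 0.04, 0, 0.03], [0, 0, 0.035, 0, 0.03], [0, 0, 0.02, 0, 0.03], [0, 0, 0.0095, 0, 0.03], [0, 0, 0, 0, 0.03]],
], newtons=20)

```text
t: 3.15
position: [0.5958, 0.057, 0.22]
orientation: [[-0.076, 0.997, -0.001], [0.997, 0.076, -0.0], [-0.0, -0.001, -1.0]]
wrist_force: [0.5, -0.6, -0.1]
opening: 0.0299
```

Request:
apply_moves([
  [[0, 0, 0, 0, 0.008], [0, 0, 0, 0, 0.008], [0, 0, 0, 0, 0.008], [0, -0.005, 0, 0, 0.008], [0, -0.01, 0, 0, 0.008], [0, -0.01, 0, 0, 0.008], [0, -0.01, 0, 0, 0.008], [0, -0.01, 0, 0, 0.008]],
])

```text
t: 4.15
position: [0.5516, 0.0538, 0.2212]
orientation: [[-0.076, 0.997, 0.002], [0.997, 0.076, -0.001], [-0.001, 0.002, -1.0]]
wrist_force: [2.6, -3.5, 7.2]
opening: 0.0099
```

Request:
apply_moves([
  [[0, -0.015, 0, 0, 0.008], [0, -0.015, 0, 0, 0.008], [0, -0.015, 0, 0, 0.008], [0, -0.015, 0, 0, 0.008], [0, -0.015, 0, 0, 0.008], [0, -0.015, 0, 0, 0.008], [0, -0.015, 0, 0, 0.008], [0, -0.01, 0, 0, 0.008]],
])

```text
t: 5.15
position: [0.4368, 0.0446, 0.2212]
orientation: [[-0.076, 0.997, 0.003], [0.997, 0.076, -0.002], [-0.002, 0.002, -1.0]]
wrist_force: [1.5, -10.7, 8.0]
opening: 0.0103
```

Request:
apply_moves([
  [[0, 0, 0, 0, 0.03], [0, 0, 0, 0, 0.03], [0, 0, 0, 0, 0.03], [0, 0, -0.02, 0, 0.03], [0, 0, -0.045, 0, 0.03], [0, 0.01, -0.05, 0, 0.03], [0, 0.02, -0.05, 0, 0.03], [0, 0.03, -0.03, 0, 0.03]],
])

```text
t: 6.15
position: [0.4972, 0.05, 0.4179]
orientation: [[-0.077, 0.997, 0.003], [0.997, 0.077, 0.0], [0.0, 0.003, -1.0]]
wrist_force: [1.3, -0.4, 0.4]
opening: 0.0301
```

Request:
apply_moves([
  [[-0.02, 0.03, -0.02, 0, 0.085], [-0.02, 0.02, 0, 0, 0.085], [-0.03, 0, 0, 0, 0.085], [-0.02, 0, 0, 0, 0.085], [0, 0, 0, 0, 0.085], [0, 0, 0, 0, 0.085], [0, 0, 0, 0, 0.085], [0, 0, 0, 0, 0.085]],
])

```text
t: 7.15
position: [0.5533, -0.0355, 0.4353]
orientation: [[-0.077, 0.997, 0.0], [0.997, 0.077, 0.0], [0.0, 0.0, -1.0]]
wrist_force: [-0.9, 0.4, 0.0]
opening: 0.0848
```

```bash
python3 - <<'E'
from h import *
p,d,W,m=cam('wrist'); save('w2',p); np.savez('w2',p=p,W=W,K=m[0],R=m[1],t=m[2])
s=ctrl.get_state(); print(s['position'],s['joints'],s['opening'])
E
```

```text
[ 0.55328028 -0.03565431  0.43530259] [-6.43574259e-02  3.26871798e-01  1.93462751e-01  1.43723818e+00
  1.84385567e-05  1.42909027e+00] 0.0850475084778345
```

View pics/w2.png

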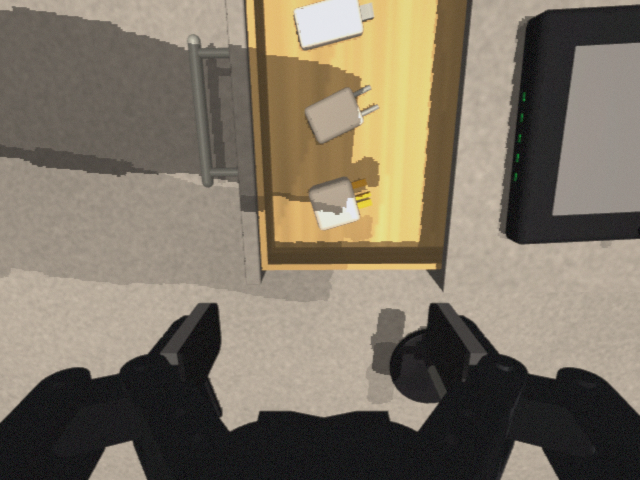

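The drawer is open. The reader is at (330,20), the charger with two grey round pins has its block at (335,115) and pin tips at (368,90) and (377,107), and the adapter with brass blades is at (335,203).

```bash
python3 - <<'E'
from h import *
p,W,m=load('w2')
z=W[...,2]; mask=((z>.048)&(z<.064)).astype(np.uint8); mask[:,:280]=0; mask[:,385:]=0; mask[260:]=0
n,l,st,ce=cv2.connectedComponentsWithStats(mask)
for i in range(1,n):
    if st[i,4]<150: continue
    v,u=np.nonzero(l==i); zz=np.median(W[v,u,2]); Q=np.array([ray(m,a,b,zz)[:2] for a,b in zip(u,v)],np.float32)
    r=cv2.minAreaRect(Q); print(ce[i].round(1),st[i],round(zz,4),np.round(r[0],4),np.round(r[1],4),round(r[2],1))
v,u=np.nonzero((z>.030)&(z<.046)); 
for q in((363,91),(374,108),(335,115)): print(q,W[q[1],q[0]].round(4), ray(m,q[0],q[1],.041).round(4))
# handle and panel
c=(ray(m,193,40,.064)+ray(m,208,184,.064))/2; print('handle',c)
# all points of drawer walls
print('panel', W[100,225:250].round(3)[::4])
E
```

```text
[334.2 115. ] [ 305   87   59   57 2056] 0.0556 [0.5575 0.0579] [0.0474 0.0355] 29.5
[335.4 203.8] [ 309  179   63   51 1951] 0.0575 [ 0.5721 -0.0223] [0.059  0.0439] 21.4
[332.5 256.4] [280 254 105   6 525] 0.0557 [ 0.5672 -0.0801] [0.1085 0.0055] 4.4
(363, 91) [0.5834 0.0827 0.0413] [0.5834 0.0828 0.041 ]
(374, 108) [0.5958 0.0686 0.0398] [0.5956 0.0685 0.041 ]
(335, 115) [0.5584 0.0585 0.0553] [0.5587 0.0593 0.041 ]
handle [0.43689108 0.04782364 0.064     ]
panel [[0.442 0.068 0.001]
 [0.446 0.068 0.001]
 [0.472 0.062 0.087]
 [0.475 0.062 0.086]
 [0.478 0.062 0.087]
 [0.481 0.063 0.087]
 [0.484 0.063 0.086]]
```

```bash
python3 - <<'E'
from h import *
plan([.5575,.0579,.28],-60.5,8,.05)
E
```

```text
[0.0116, 0.0014, 0.0194, 8.12, 0.05],[0.0117, -0.0002, 0.0194, 8.12, 0.05],[0.0116, -0.0019, 0.0194, 8.12, 0.05],[0.0112, -0.0035, 0.0194, 8.12, 0.05],[0.0106, -0.005, 0.0194, 8.12, 0.05],[0.0098, -0.0065, 0.0194, 8.12, 0.05],[0.0087, -0.0078, 0.0194, 8.12, 0.05],[0.0076, -0.0089, 0.0194, 8.12, 0.05],
```

Request:
apply_moves([
  [[0.0116, 0.0014, 0.0194, 8.12, 0.05], [0.0117, -0.0002, 0.0194, 8.12, 0.05], [0.0116, -0.0019, 0.0194, 8.12, 0.05], [0.0112, -0.0035, 0.0194, 8.12, 0.05], [0.0106, -0.005, 0.0194, 8.12, 0.05], [0.0098, -0.0065, 0.0194, 8.12, 0.05], [0.0087, -0.0078, 0.0194, 8.12, 0.05], [0.0076, -0.0089, 0.0194, 8.12, 0.05]],
])

```text
t: 8.2
position: [0.5576, 0.0582, 0.2795]
orientation: [[0.873, 0.488, 0.0], [0.488, -0.873, 0.0], [0.0, 0.0, -1.0]]
wrist_force: [0.9, 0.6, 0.5]
opening: 0.0501
```

```bash
python3 - <<'E'
from h import *
p,d,W,m=cam('wrist'); save('w3',p); np.savez('w3',p=p,W=W,K=m[0],R=m[1],t=m[2])
s=ctrl.get_state(); print(s['position'],s['joints'],s['opening'])
z=W[...,2]; mask=((z>.048)&(z<.062)).astype(np.uint8)
n,l,st,ce=cv2.connectedComponentsWithStats(mask)
for i in range(1,n):
    if st[i,4]<800: continue
    v,u=np.nonzero(l==i); zz=np.median(W[v,u,2]); Q=np.array([ray(m,a,b,zz)[:2] for a,b in zip(u,v)],np.float32)
    r=cv2.minAreaRect(Q); print(ce[i].round(1),st[i],round(zz,4),np.round(r[0],4),np.round(r[1],4),round(r[2],1))
E
```

```text
[0.55699727 0.05914032 0.27698583] [ 1.05658027e-01  3.91534393e-01 -1.18022502e-01  1.06406138e+00
  4.83245569e-04  2.74442819e+00] 0.05048458096478088
[110.5 189.4] [  52    0  166  338 6757] 0.0553 [0.5583 0.153 ] [0.1601 0.0994] 5.0
[579.  277.5] [ 514  196  126  168 3572] 0.0552 [ 0.6209 -0.0756] [0.1118 0.0142] 4.9
[324.  266.3] [ 293  228   63   78 4640] 0.0556 [0.559  0.0589] [0.048  0.0353] 29.6
[455.3 312.1] [ 415  262   77   94 4008] 0.0575 [ 0.5738 -0.0268] [0.06   0.0398] 63.3
[327.3 376.5] [ 261  346  135   63 1829] 0.0551 [0.4947 0.0186] [0.0109 0.0948] 5.0
```

View pics/w3.png

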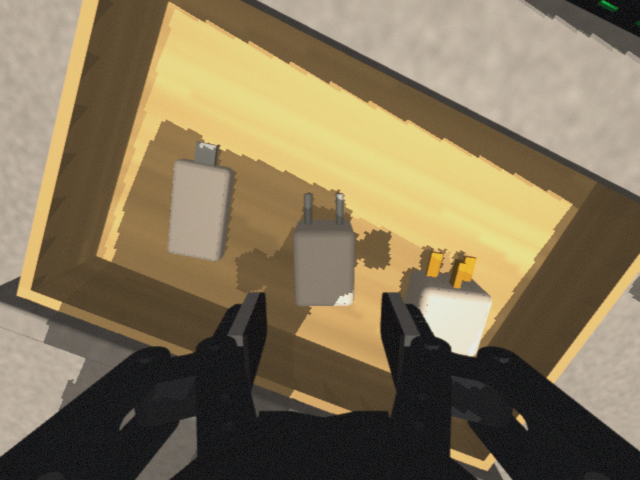

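The charger block is centred at (324,266), square between the open jaws, with its pins pointing up in the picture. Descending to grasp.

Request:
apply_moves([
  [[0.002, 0.001, 0.01, 0, 0.05], [0, 0, 0.02, 0, 0.05], [0, 0, 0.02, 0, 0.05], [0, 0, 0.015, 0, 0.05], [0, 0, 0.01, 0, 0.05], [0, 0, 0.005, 0, 0.05], [0, 0, 0, 0, 0.05], [0, 0, 0, 0, 0.03]],
], newtons=25)

```text
t: 9.25
position: [0.5602, 0.0577, 0.2006]
orientation: [[0.871, 0.492, 0.001], [0.492, -0.871, 0.0], [0.001, 0.0, -1.0]]
wrist_force: [1.0, 0.3, 1.0]
opening: 0.0356
```

Request:
apply_moves([
  [[0, 0, 0, 0, 0.03], [0, 0, 0, 0, 0.03], [0, 0, 0, 0, 0.03], [0, 0, 0, 0, 0.03], [0, 0, -0.02, 0, 0.03], [0, 0, -0.03, 0, 0.03], [0, 0, -0.03, 0, 0.03], [0, 0, -0.04, 0, 0.03]],
])

```text
t: 10.25
position: [0.5595, 0.0576, 0.3206]
orientation: [[0.871, 0.492, -0.001], [0.492, -0.871, -0.0], [-0.001, -0.001, -1.0]]
wrist_force: [1.1, -0.6, -0.9]
opening: 0.0357
```

```bash
python3 - <<'E'
from h import *
p,d,W,m=cam('wrist'); save('w4',p); np.savez('w4',p=p,W=W,K=m[0],R=m[1],t=m[2])
s=ctrl.get_state(); print(s['position'],s['joints'],s['opening'],s['wrist_force'])
z=W[...,2]
for v in range(170,330,10): print(v,z[v,300:350:7].round(3))
E
```

```text
[0.56055088 0.05775751 0.32615463] [ 1.02661995e-01  3.65213208e-01 -2.81231486e-02  1.17211793e+00
  5.04691377e-05  2.73041933e+00] 0.03584962293112597 [0.85863035 0.51867555 5.86538932]
170 [0.023 0.021 0.022 0.021 0.022 0.021 0.022 0.022]
180 [0.021 0.022 0.021 0.021 0.021 0.023 0.021 0.022]
190 [0.022 0.021 0.023 0.022 0.022 0.022 0.022 0.022]
200 [0.022 0.022 0.021 0.022 0.022 0.022 0.021 0.022]
210 [0.023 0.023 0.022 0.023 0.022 0.021 0.021 0.022]
220 [0.02  0.022 0.022 0.022 0.022 0.021 0.022 0.021]
230 [0.158 0.021 0.022 0.022 0.023 0.023 0.023 0.159]
240 [0.161 0.02  0.022 0.021 0.022 0.023 0.022 0.161]
250 [0.161 0.022 0.022 0.022 0.022 0.022 0.022 0.161]
260 [0.161 0.022 0.022 0.022 0.022 0.022 0.159 0.161]
270 [0.161 0.152 0.152 0.152 0.152 0.152 0.159 0.161]
280 [0.162 0.164 0.162 0.163 0.163 0.162 0.162 0.162]
290 [0.172 0.171 0.172 0.172 0.171 0.171 0.171 0.172]
300 [0.175 0.175 0.175 0.175 0.175 0.175 0.175 0.175]
310 [0.176 0.176 0.175 0.175 0.176 0.176 0.175 0.176]
320 [0.175 0.175 0.176 0.175 0.176 0.177 0.175 0.176]
```

View pics/w4.png

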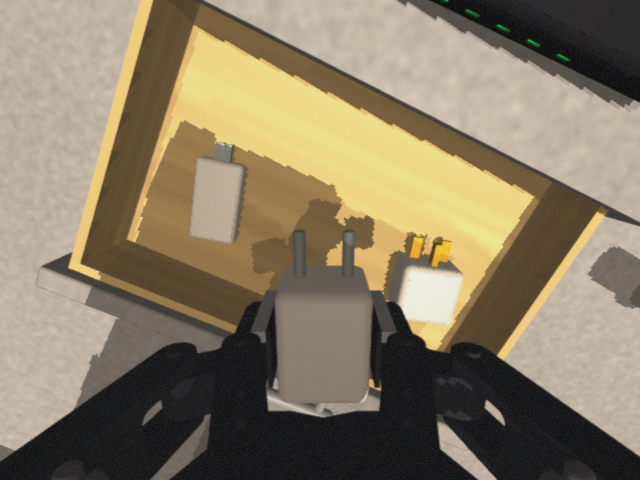

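The charger is held level and centred, with both pins at (299,255) and (348,255) and the other two items still in the drawer. The tool cannot tilt, so I will press the pins gently on the front edge of the unit's top. That turns the charger 20° nose-up between the pads. First I locate that edge.

```bash
python3 - <<'E'
from h import *
for n in('w2','w3','w4','w1'):
    p,W,m=load(n)
    for y in(-.03,0.,.02,.04,.08):
        s=W[(abs(W[...,1]-y)<.004)&(W[...,0]>.59)&(W[...,0]<.72)&(W[...,2]>.094)&(W[...,2]<.106)]
        if len(s)>20: print(n,y,len(s),np.sort(s[:,0])[:6:2].round(4))
p,W,m=load('w4'); r=W[(W[...,2]>.14)&(W[...,2]<.20)&(W[...,0]>.57)]; 
for u in(299,348): print([W[v,u].round(4).tolist() for v in range(232,275,8)])
_,T,_=load('top0'); q=T[(T[...,2]>.11)&(T[...,0]>.6)&(T[...,1]>-.1)&(T[...,1]<.2)]; print('router',q.min(0),q.max(0))
plan([.5975,.018,.29],-80.5,8,.03)
E
```

```text
w2 -0.03 508 [0.6663 0.6664 0.6665]
w2 0.0 541 [0.6638 0.664  0.6641]
w2 0.02 557 [0.6618 0.662  0.6622]
w2 0.04 582 [0.6603 0.6606 0.6607]
w2 0.08 637 [0.657  0.6572 0.6573]
w3 -0.03 218 [0.666  0.6662 0.6662]
w3 0.0 2082 [0.6634 0.6636 0.6636]
w3 0.02 2835 [0.6619 0.662  0.6621]
w3 0.04 2879 [0.6601 0.6602 0.6603]
w3 0.08 1884 [0.657  0.6571 0.6571]
w4 -0.03 1536 [0.6662 0.6662 0.6663]
w4 0.0 1606 [0.6636 0.6637 0.6638]
w4 0.02 1639 [0.662  0.6621 0.6621]
w4 0.04 1658 [0.6604 0.6604 0.6605]
w4 0.08 1720 [0.657  0.6572 0.6572]
w1 -0.03 197 [0.6904 0.6917 0.6927]
w1 0.0 405 [0.6668 0.6672 0.668 ]
w1 0.02 487 [0.6622 0.6623 0.6625]
w1 0.04 520 [0.6605 0.6606 0.6608]
w1 0.08 558 [0.6573 0.6574 0.6574]
[[0.5897, 0.0858, 0.161], [0.5869, 0.0843, 0.161], [0.5843, 0.0829, 0.1614], [0.5814, 0.0813, 0.1613], [0.5785, 0.0798, 0.1613], [0.5761, 0.0784, 0.1625]]
[[0.5987, 0.0698, 0.1609], [0.5961, 0.0682, 0.1612], [0.5934, 0.0667, 0.1615], [0.5908, 0.0651, 0.162], [0.5877, 0.0632, 0.1608], [0.5848, 0.0615, 0.1607]]
router [ 0.69042753 -0.03426493  0.11002715] [0.81924547 0.14910538 0.23274955]
[0.0016, 0.0066, 0.0045, 2.49, 0.03],[0.0019, 0.0065, 0.0045, 2.49, 0.03],[0.0021, 0.0064, 0.0045, 2.49, 0.03],[0.0024, 0.0063, 0.0045, 2.49, 0.03],[0.0027, 0.0062, 0.0045, 2.49, 0.03],[0.003, 0.0061, 0.0045, 2.49, 0.03],[0.0032, 0.006, 0.0045, 2.49, 0.03],[0.0035, 0.0058, 0.0045, 2.49, 0.03],
```

```bash
python3 - <<'E'
from h import *
s=ctrl.get_state(); print(s['position'])
plan([.630,.018,.275],-80.5,8,.03,pos=np.array([.560,.0576,.320]))
E
```

```text
[0.56055088 0.05775751 0.32615463]
[0.0052, 0.0086, 0.0056, 2.49, 0.03],[0.0056, 0.0084, 0.0056, 2.49, 0.03],[0.0059, 0.0081, 0.0056, 2.49, 0.03],[0.0063, 0.0079, 0.0056, 2.49, 0.03],[0.0066, 0.0076, 0.0056, 2.49, 0.03],[0.0069, 0.0073, 0.0056, 2.49, 0.03],[0.0072, 0.007, 0.0056, 2.49, 0.03],[0.0075, 0.0067, 0.0056, 2.49, 0.03],
```

Request:
apply_moves([
  [[0.0052, 0.0086, 0, 2.5, 0.03], [0.0056, 0.0084, 0.004, 2.5, 0.03], [0.0059, 0.0081, 0.007, 2.5, 0.03], [0.0063, 0.0079, 0.008, 2.5, 0.03], [0.0066, 0.0076, 0.008, 2.5, 0.03], [0.0069, 0.0073, 0.008, 2.5, 0.03], [0.0072, 0.007, 0.006, 2.5, 0.03], [0.0075, 0.0067, 0.004, 2.5, 0.03]],
])

```text
t: 11.3
position: [0.6304, 0.0176, 0.2746]
orientation: [[0.987, 0.161, -0.0], [0.161, -0.987, 0.0], [-0.0, -0.0, -1.0]]
wrist_force: [-0.1, 0.2, 0.0]
opening: 0.0358
```

Request:
apply_moves([
  [[0, 0, 0, 0, 0.03], [0, 0, 0, 0, 0.03], [0, 0, 0, 0, 0.03], [0, 0, 0.002, 0, 0.03], [0, 0, 0.002, 0, 0.03], [0, 0, 0.002, 0, 0.03], [0, 0, 0, 0, 0.03], [0, 0, 0, 0, 0.03]],
])

```text
t: 12.3
position: [0.6299, 0.0179, 0.269]
orientation: [[0.986, 0.164, -0.0], [0.164, -0.986, -0.0], [-0.0, 0.0, -1.0]]
wrist_force: [-0.7, -0.0, -0.3]
opening: 0.0355
```

```bash
cat > pin.py <<'E'
from h import *
import sys
p,d,W,m=cam('wrist'); save(sys.argv[1],p); np.savez(sys.argv[1],p=p,W=W,K=m[0],R=m[1],t=m[2])
s=ctrl.get_state(); print(s['position'],s['joints'][5],s['opening'],s['wrist_force'])
T=(W-s['position'])@s['orientation']  # tool frame
b=(abs(T[...,1])<.016)&(T[...,2]<.185)&(T[...,2]>.10)&(T[...,0]>-.03)&(T[...,0]<.06)
Q=T[b]
for x in np.arange(-.02,.055,.005):
    q=Q[abs(Q[:,0]-x)<.0025]; print(round(x,3),len(q),np.percentile(q[:,2],[3,20,50]).round(4) if len(q)>8 else '')
t=Q[(Q[:,0]<.012)&(Q[:,0]>-.012)]; print('top slope (nose-up +)',np.arctan(-np.polyfit(t[:,0],t[:,2],1)[0]))
E
python3 pin.py w5
```

```text
[0.6299341  0.01794778 0.26905074] 3.0053458952284937 0.03571523859335366 [ 0.33746478 -0.0017374  -1.35152957]
-0.02 888 [0.1439 0.1444 0.1449]
-0.015 925 [0.1439 0.1444 0.1448]
-0.01 946 [0.1438 0.1444 0.1449]
-0.005 984 [0.1439 0.1444 0.1449]
0.0 1025 [0.1439 0.1444 0.1449]
0.005 1033 [0.1439 0.1444 0.1449]
0.01 1260 [0.1002 0.1441 0.1447]
0.015 1143 [0.1436 0.1443 0.1448]
0.02 3314 [0.1014 0.1454 0.1499]
0.025 291 [0.1586 0.1593 0.1599]
0.03 332 [0.1587 0.1594 0.16  ]
0.035 904 [0.159  0.1601 0.1688]
0.04 1116 [0.1592 0.1679 0.169 ]
0.045 980 [0.168  0.1687 0.1692]
0.05 1019 [0.1681 0.1687 0.1692]
top slope (nose-up +) 0.30195588476981383
```

Request:
apply_moves([
  [[0, 0, 0.003, 0, 0.03], [0, 0, 0.003, 0, 0.03], [0, 0, 0.002, 0, 0.03], [0, 0, 0.002, 0, 0.03], [0, 0, 0.002, 0, 0.03], [0, 0, 0.002, 0, 0.03], [0, 0, 0, 0, 0.03], [0, 0, 0, 0, 0.03]],
])

```text
t: 13.35
position: [0.6298, 0.0179, 0.2554]
orientation: [[0.986, 0.164, 0.0], [0.164, -0.986, -0.0], [0.0, 0.0, -1.0]]
wrist_force: [-4.3, -1.1, 7.9]
opening: 0.0353
```

```bash
sed -i 's/^t=Q.*/t=Q[(abs(Q[:,0])<.012)\&(abs(Q[:,1])<.012)\&(Q[:,2]>.125)\&(Q[:,2]<.158)]; f=np.polyfit(t[:,0],t[:,2],1); r=abs(np.polyval(f,t[:,0])-t[:,2])<.003; f=np.polyfit(t[r,0],t[r,2],1); print("top slope nose-up",np.arctan(-f[0]),f[1])/' pin.py; python3 pin.py w6
```

```text
[0.62983197 0.01786335 0.25541562] 3.005361013111313 0.03548749335096164 [-3.57750105 -0.50694713  8.07625428]
-0.02 722 [0.1463 0.1469 0.1473]
-0.015 755 [0.1454 0.1459 0.1463]
-0.01 812 [0.1442 0.1448 0.1453]
-0.005 847 [0.1432 0.1438 0.1443]
0.0 886 [0.1422 0.1428 0.1433]
0.005 962 [0.1411 0.1417 0.1422]
0.01 1170 [0.1002 0.1403 0.1411]
0.015 1329 [0.1396 0.1402 0.1408]
0.02 3151 [0.1015 0.1429 0.1487]
0.025 784 [0.1525 0.1535 0.1638]
0.03 341 [0.1513 0.152  0.1527]
0.035 1043 [0.1505 0.1517 0.1552]
0.04 1241 [0.1502 0.1544 0.1554]
0.045 1185 [0.1544 0.1551 0.1556]
0.05 1224 [0.1545 0.1551 0.1556]
top slope nose-up 0.20127264146118443 0.14320125914918444
```

Request:
apply_moves([
  [[0, 0, 0.002, 0, 0.03], [0, 0, 0.002, 0, 0.03], [0, 0, 0.002, 0, 0.03], [0, 0, 0.001, 0, 0.03], [0, 0, 0, 0, 0.03], [0, 0, 0, 0, 0.03], [0, 0, 0, 0, 0.03], [0, 0, 0, 0, 0.03]],
])

```text
t: 14.4
position: [0.6301, 0.0179, 0.2488]
orientation: [[0.986, 0.164, 0.001], [0.164, -0.986, -0.0], [0.001, 0.0, -1.0]]
wrist_force: [-2.3, -0.3, 9.9]
opening: 0.0357
```

```bash
python3 pin.py w7
```

```text
[0.63012426 0.01790985 0.24874285] 3.0053321451694517 0.03563021273642105 [-2.78860448  0.46209135  9.11425078]
-0.02 573 [0.1479 0.1486 0.1492]
-0.015 632 [0.146  0.1467 0.1473]
-0.01 683 [0.1441 0.1448 0.1454]
-0.005 720 [0.1423 0.1428 0.1434]
0.0 789 [0.1404 0.1409 0.1415]
0.005 829 [0.1384 0.139  0.1397]
0.01 1186 [0.1001 0.137  0.1377]
0.015 1948 [0.1367 0.1376 0.1391]
0.02 2530 [0.1013 0.1437 0.148 ]
0.025 1124 [0.1471 0.149  0.1591]
0.03 391 [0.1449 0.1458 0.1466]
0.035 1166 [0.1433 0.1448 0.1486]
0.04 1400 [0.1437 0.1481 0.1488]
0.045 1302 [0.1478 0.1484 0.149 ]
0.05 1356 [0.1479 0.1485 0.149 ]
top slope nose-up 0.3616959598159374 0.14153259881057265
```

Nose-up angle reached about 0.36 rad. Lifting away with a firmer grip, and working out the lens pose from the top view.

Request:
apply_moves([
  [[0, 0, -0.003, 0, 0.03], [0, 0, -0.008, 0, 0.03], [-0.005, 0, -0.02, 0, 0.03], [-0.01, 0, -0.03, 0, 0.03], [-0.02, 0, -0.03, 0, 0.03], [-0.02, 0, -0.03, 0, 0.03], [-0.02, 0, -0.03, 0, 0.03], [-0.02, 0, -0.01, 0, 0.03]],
], newtons=40)

```text
t: 15.45
position: [0.5357, 0.0023, 0.4112]
orientation: [[0.986, 0.164, 0.003], [0.164, -0.986, 0.0], [0.003, 0.0, -1.0]]
wrist_force: [0.8, -0.3, -1.1]
opening: 0.0355
```

```bash
python3 pin.py w8 | sed -n '1p;$p'; python3 - <<'E'
from h import *
p,W,m=load('top0')
sl=W[130:185,385:460]
b=(sl[...,2]>.235)
fr=[];bk=[];
for u in range(398,448):
    v=[v for v in range(150,185) if W[v,u,2]>.24]
    if not v: continue
    fr.append(W[max(v),u]); 
    fr2=max(v)
fr=np.array(fr); print(fr[::6].round(3))
g=fr[(fr[:,0]<np.median(fr[:,0])+.006)]
f=np.polyfit(g[3:-3,1],g[3:-3,0],1); print('front slope deg',np.degrees(np.arctan(f[0])),f)
# head profile at several columns
for u in(404,416,422,428,440): print(u,[W[v,u].round(3).tolist() for v in range(152,180,2)])
h=W[(W[...,2]>.24)&(W[...,0]>.62)&(W[...,0]<.685)&(W[...,1]>-.32)&(W[...,1]<-.17)]
print('head y ext',np.percentile(h[:,1],[0,1,99,100]),'med',np.median(h,0)); r=cv2.minAreaRect(h[:,:2].astype(np.float32)); print(r)
_,V,_=load('scene0'); h=V[(V[...,2]>.2)&(V[...,0]>.62)&(V[...,0]<.69)&(V[...,1]>-.32)&(V[...,1]<-.17)]; print(cv2.minAreaRect(h[:,:2].astype(np.float32)),h.min(0),h.max(0))
E
```

```text
[0.5341302  0.00198411 0.41203563] 2.9807873140098966 0.03571814779502009 [ 2.80994881 -0.33048698  2.86861416]
top slope nose-up 0.36026648871246897 0.14302751180161155
[[ 0.659 -0.194  0.246]
 [ 0.649 -0.204  0.258]
 [ 0.65  -0.217  0.256]
 [ 0.646 -0.23   0.254]
 [ 0.644 -0.241  0.261]
 [ 0.649 -0.253  0.267]
 [ 0.65  -0.266  0.26 ]
 [ 0.649 -0.278  0.265]]
front slope deg -0.1873184007950286 [-0.00326933  0.64753175]
404 [[0.761, -0.245, 0.015], [0.757, -0.246, 0.012], [0.752, -0.245, 0.011], [0.677, -0.201, 0.268], [0.672, -0.201, 0.271], [0.668, -0.201, 0.269], [0.663, -0.2, 0.271], [0.659, -0.2, 0.27], [0.655, -0.2, 0.268], [0.651, -0.2, 0.268], [0.649, -0.202, 0.259], [0.703, -0.243, 0.017], [0.7, -0.244, 0.007], [0.694, -0.244, 0.01]]
416 [[0.707, -0.239, 0.206], [0.704, -0.24, 0.198], [0.752, -0.277, 0.008], [0.675, -0.226, 0.272], [0.671, -0.225, 0.272], [0.668, -0.226, 0.268], [0.663, -0.225, 0.27], [0.66, -0.226, 0.266], [0.655, -0.225, 0.27], [0.652, -0.226, 0.264], [0.65, -0.228, 0.256], [0.646, -0.228, 0.251], [0.698, -0.274, 0.015], [0.692, -0.274, 0.015]]
422 [[0.69
[... 703 characters left out ...]
759, -0.342, -0.001], [0.753, -0.341, 0.001], [0.676, -0.277, 0.266], [0.671, -0.275, 0.271], [0.667, -0.276, 0.267], [0.662, -0.275, 0.27], [0.659, -0.276, 0.268], [0.655, -0.276, 0.266], [0.651, -0.276, 0.264], [0.71, -0.339, 0.003], [0.704, -0.338, 0.006], [0.7, -0.339, 0.002], [0.695, -0.339, -0.002]]
head y ext [-0.28771338 -0.28597158 -0.1926927  -0.19211134] med [ 0.66195441 -0.23844756  0.2677351 ]
((0.6644690036773682, -0.23983433842658997), (0.09555776417255402, 0.04082246124744415), 85.81889343261719)
((0.6658657789230347, -0.23619884252548218), (0.09627220034599304, 0.04561922699213028), 84.8846664428711) [ 0.64325508 -0.28443067  0.23638338] [ 0.68916205 -0.18763857  0.27321441]
```

```bash
cat > tip.py <<'E'
from h import *
import sys
p,W,m=load(sys.argv[1]); s=ctrl.get_state(); R=s['orientation']; T=(W-s['position'])@R
b=(T[...,0]>.026)&(T[...,0]<.06)&(abs(T[...,1])<.02)&(T[...,2]<.165)&(T[...,2]>.12)
Q=T[b]; tips=[]
for sg in(-1,1):
    q=Q[Q[:,1]*sg>0.002]; f=np.polyfit(q[:,0],q[:,2],1); g=np.polyfit(q[:,0],q[:,1],1); x=np.percentile(q[:,0],98)
    tips.append([x,np.polyval(g,x),np.polyval(f,x)]); print(len(q),'tip(top surf)',np.round(tips[-1],4),'up',np.arctan(-f[0]).round(3),'yaw',np.arctan(g[0]).round(3))
t=np.mean(tips,0); th=.36; t+=[.0025*np.sin(th),0,.0025*np.cos(th)]; w=s['position']+R@t
print('mid tip tool',t,'world',w,'roll',np.arctan2(tips[1][2]-tips[0][2],tips[1][1]-tips[0][1]))
L=np.array([.647,-.239,.246]); X=np.array([np.cos(.35),0,np.sin(.35)]); Z=np.array([-X[2],0,X[0]])
print('in lens',(w-L)@X,(w-L)[1],(w-L)@Z)
off=np.array([t[0],-t[1],-t[2]]); tgt=L-.1*X-off; print('TCP target at heading -90',tgt)
plan(tgt,-90,16,.03)
E
python3 tip.py w8
```

```text
607 tip(top surf) [ 0.0406 -0.0107  0.1425] up 0.734 yaw -0.107
580 tip(top surf) [0.0405 0.0086 0.1427] up 0.703 yaw 0.069
mid tip tool [ 0.04140738 -0.00105333  0.14496385] world [0.57519159 0.00978954 0.26717972] roll 0.012380271539862256
in lens -0.06019238089546577 0.24878954313943202 0.044518592455534314
TCP target at heading -90 [ 0.51165535 -0.24005333  0.35667407]
[-0.0039, 0.0147, 0.0035, 0.59, 0.03],[-0.0037, 0.0147, 0.0035, 0.59, 0.03],[-0.0036, 0.0148, 0.0035, 0.59, 0.03],[-0.0034, 0.0148, 0.0035, 0.59, 0.03],[-0.0033, 0.0148, 0.0035, 0.59, 0.03],[-0.0031, 0.0149, 0.0035, 0.59, 0.03],[-0.003, 0.0149, 0.0035, 0.59, 0.03],[-0.0028, 0.0149, 0.0035, 0.59, 0.03],
[-0.0026, 0.015, 0.0035, 0.59, 0.03],[-0.0025, 0.015, 0.0035, 0.59, 0.03],[-0.0023, 0.015, 0.0035, 0.59, 0.03],[-0.0022, 0.015, 0.0035, 0.59, 0.03],[-0.002, 0.0151, 0.0035, 0.59, 0.03],[-0.0019, 0.0151, 0.0035, 0.59, 0.03],[-0.0017, 0.0151, 0.0035, 0.59, 0.03],[-0.0016, 0.0151, 0.0035, 0.59, 0.03],
```

Request:
apply_moves([
  [[-0.0039, 0.0147, 0.003, 0.6, 0.03], [-0.0037, 0.0147, 0.003, 0.6, 0.03], [-0.0036, 0.0148, 0.003, 0.6, 0.03], [-0.0034, 0.0148, 0.003, 0.6, 0.03], [-0.0033, 0.0148, 0.003, 0.6, 0.03], [-0.0031, 0.0149, 0.003, 0.6, 0.03], [-0.003, 0.0149, 0.003, 0.6, 0.03], [-0.0028, 0.0149, 0.003, 0.6, 0.03]],
])

```text
t: 16.5
position: [0.5246, -0.1196, 0.3848]
orientation: [[0.997, 0.08, 0.0], [0.08, -0.997, 0.0], [0.0, -0.0, -1.0]]
wrist_force: [-0.8, -0.3, -1.5]
opening: 0.0357
```

Request:
apply_moves([
  [[-0.0026, 0.015, 0.004, 0.6, 0.03], [-0.0025, 0.015, 0.004, 0.6, 0.03], [-0.0023, 0.015, 0.004, 0.6, 0.03], [-0.0022, 0.015, 0.004, 0.6, 0.03], [-0.002, 0.015, 0.004, 0.6, 0.03], [-0.0019, 0.015, 0.004, 0.6, 0.03], [-0.0017, 0.015, 0.004, 0.6, 0.03], [-0.0016, 0.015, 0.003, 0.6, 0.03]],
])

```text
t: 17.5
position: [0.5132, -0.2403, 0.3537]
orientation: [[1.0, -0.004, -0.0], [-0.004, -1.0, 0.0], [-0.0, -0.0, -1.0]]
wrist_force: [-0.0, -0.3, -1.2]
opening: 0.0355
```

Request:
apply_moves([
  [[0, 0, 0, 0, 0.03], [0, 0, 0, 0, 0.03], [0, 0, 0, 0, 0.03], [0, 0, 0, 0, 0.03], [0, 0, 0, 0, 0.03], [0, 0, 0, 0, 0.03], [0, 0, 0, 0, 0.03], [0, 0, 0, 0, 0.03]],
])

```text
t: 18.5
position: [0.5133, -0.2393, 0.354]
orientation: [[1.0, -0.003, -0.0], [-0.003, -1.0, 0.0], [-0.0, -0.0, -1.0]]
wrist_force: [-0.8, 0.4, 0.1]
opening: 0.0351
```

```bash
python3 pin.py w9 | sed -n '1p;$p'; python3 tip.py w9 | head -4; python3 - <<'E'
from h import *
im=[]
for n in('scene','top'):
    p,d,W,m=cam(n); np.savez(n+'1',p=p,W=W,K=m[0],R=m[1],t=m[2])
    K,R,t=m; c=cv2.projectPoints(np.array([[.6,-.239,.24]]),cv2.Rodrigues(R)[0],t,K,None)[0].ravel().astype(int); print(c)
    im.append(cv2.resize(p[max(c[1]-60,0):c[1]+60,c[0]-50:c[0]+50],(400,480),interpolation=2))
    if n=='top':
        h=W[(W[...,2]>.24)&(W[...,2]<.28)&(W[...,0]>.64)&(W[...,0]<.685)&(W[...,1]>-.32)&(W[...,1]<-.17)]; print(len(h),np.median(h,0))
save('end',np.hstack(im))
E
```

```text
[ 0.51327212 -0.23926633  0.35400033] 2.708210563744806 0.03543694663763065 [ 0.51152568  0.33544265 -1.34461847]
top slope nose-up 0.35602289535393616 0.14154640688318412
456 tip(top surf) [ 0.0388 -0.0105  0.144 ] up 0.262 yaw -0.007
450 tip(top surf) [0.0388 0.0083 0.1441] up 0.254 yaw 0.006
mid tip tool [ 0.03971818 -0.00110986  0.14638034] world [ 0.55299175 -0.23826292  0.20761961] roll 0.0032780382681786703
in lens -0.10146933346282534 0.0007370755150404584 -0.0038182662807480644
[268 172]
[420 196]
694 [ 0.66252925 -0.2365427   0.26788937]
```

View pics/end.png

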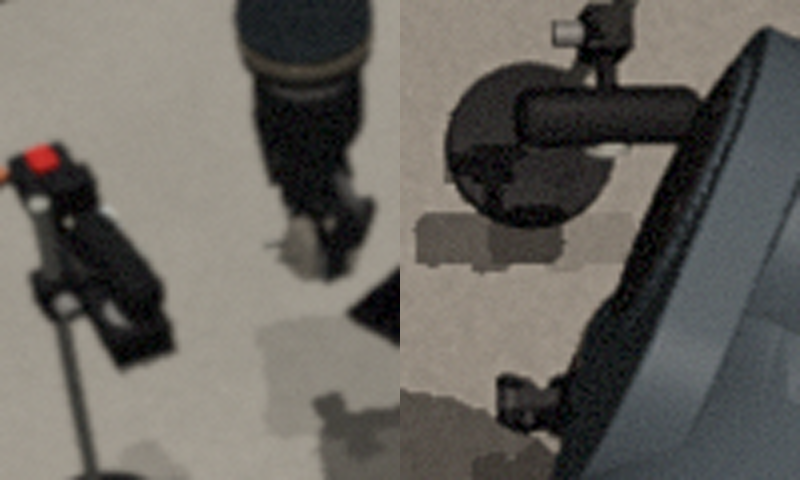

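View pics/w9.png

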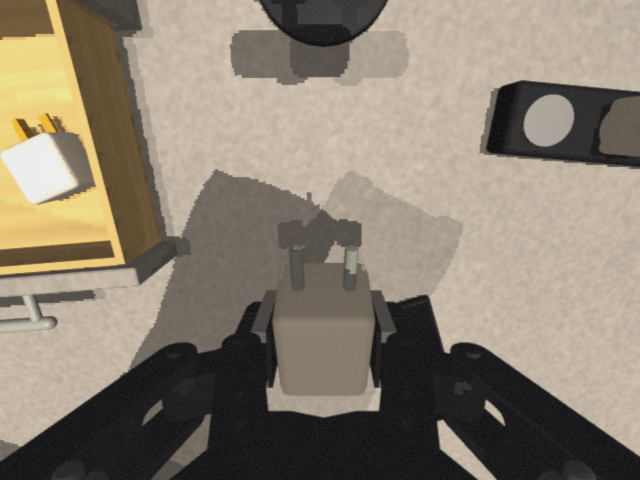

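The scene crop shows the charger held nose-up with its pins toward the webcam. In the wrist view both pin tips, (297,247) and (351,247), lie symmetric under the camera stand's foot, and the drawer is open at left with its handle end at (50,322). All checks agree, so I run a quick drawer check and hand in.

```bash
python3 - <<'E'
from h import *
p,W,m=load('w9'); e=ray(m,50,322,.064); print('handle end',e,'shut-state end was [.6047,-.0015]: travel',np.hypot(*(e[:2]-[.6047,-.0015])))
s=ctrl.get_state(); print(s['t'],s['dq'].round(3))
print(ctrl.finish_job())
E
```

```text
handle end [ 0.4426976  -0.01387037  0.064     ] shut-state end was [.6047,-.0015]: travel 0.162474004927412
18.65 [-0.001 -0.001 -0.001  0.    -0.001 -0.   ]
the job is handed in; nothing more can be done
None
```

The charger is held still in front of the webcam lens and the job is handed in; the run gives no verdict. It took about 18.7 s of robot time.

I pulled the drawer open by its handle and gripped the charger by its sides. The tool cannot tilt, so I pressed the pins lightly on the front edge of the unit's top. That turned the charger nose-up between the pads to match the lens's downward look. I then carried it to the webcam.

| Last check | Measured | Required |
|---|---|---|
| Pin tips before the lens | about 101 mm | 70–130 mm |
| Sideways off the lens axis | about 1 mm | within 25 mm |
| Above or below the axis | about −4 mm | within 25 mm |
| Nose-up angle, from the block's top face | 0.356 rad (lens 0.35) | within 0.2 rad |
| Sideways tilt (roll) | about 0.003 rad | within 0.2 rad |
| Drawer | open about 162 mm | 130 mm or more |
| Arm | at rest | motionless |

- **Other contents:** the adapter was seen in the drawer in the last wrist picture. The reader was last seen there just after the lift and was out of view at the end.
- **Lens position:** it was estimated from the outside of the webcam head, to about 5 mm, because the lens was never seen head-on. The head's turn was taken as 0; one fit of its front edge agreed, while a rougher outline fit gave about 4–5°.
- **Disagreement:** a rough fit of the pins' own slope gave 0.26 rad. I trusted the top-face fit more, and both are within tolerance.
- **Webcam:** the head read within about 2 mm of where it started, with the arm partly hiding it.

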